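# Fetch the block plane from among the bench supplies

### The job

The block plane on the tool station is hemmed in by a square tin, a screw jar and a glue bottle. First clear all three onto the large rubber mat, then lay the plane flat in the empty wooden tray with its length along the tray's, and only then put the tin back on the square pad, the jar on the round pad and the bottle on the six-sided pad, each centred. Keep the three containers upright throughout.

Things in the scene. Friction and masses are not known exactly. Their poses are not given: they have to be found in the camera images.
- tin: Square aluminium tin with paper label, 56 x 56 mm, 105 mm tall plus a black screw cap 26 mm wide and 14 mm high in the middle of the top; about 0.35 kg. Its x and y axes are square to its flat sides. Origin: centre of its underside, z up. Straight sides, can be gripped 60 to 88 mm above the underside. Starts standing on its pad, 12 to 24 mm from the plane.
- jar: Round glass jar of brass screws with a steel lid, 62 mm in diameter, 100 mm tall, about 0.35 kg. Origin: centre of its underside, z up. Straight sides, can be gripped 60 to 88 mm above the underside. Starts standing on its pad, 12 to 24 mm from the plane.
- glue: White round glue bottle, 52 mm in diameter up to 90 mm, then a shoulder and an orange nozzle, 122 mm tall in all; about 0.3 kg. Origin: centre of its underside, z up. Straight sides, can be gripped 60 to 88 mm above the underside. Starts standing on its pad, 12 to 24 mm from the plane.
- plane: Block plane, about 0.6 kg: dark steel, 160 mm long (x axis), 46 mm wide (y axis); cheeks 35 mm high over the middle 110 mm, brass and wooden knobs up to 49 mm. Origin: centre of the sole's underside, z up, near the centre of mass. Starts on the station's board, 15 mm above the bench, two pads along one long side and one along the other. Gripped across its width once the containers are gone.
- square_pad: Home of the tin: square, 78 x 78 mm. Thin fixed black rubber pad, 3 mm thick, lying on the 15 mm thick wooden board of the tool station (its top is 18 mm above the bench). Origin: centre of its underside, 3 mm below its top; z up.
- round_pad: Home of the jar: round, 80 mm in diameter. Thin fixed black rubber pad, 3 mm thick, lying on the 15 mm thick wooden board of the tool station (its top is 18 mm above the bench). Origin: centre of its underside, 3 mm below its top; z up.
- hex_pad: Home of the glue bottle: six-sided, 72 mm across flats. Thin fixed black rubber pad, 3 mm thick, lying on the 15 mm thick wooden board of the tool station (its top is 18 mm above the bench). Origin: centre of its underside, 3 mm below its top; z up.
- mat: Side area: black rubber mat fixed on the bench, 280 mm (its x axis) x 170 mm (its y axis), 3 mm thick, empty at the start, to the left or the right of the station. Origin: centre of its underside, on the bench.
- tray: Low wooden tray fixed on the bench on the other side of the station from the mat, empty: 206 mm (its x axis) x 92 mm (its y axis) outside, 190 x 76 mm inside, floor 8 mm above the bench, walls 8 mm thick and 16 mm high from the bench. Origin: centre of its underside, on the bench.

How it is judged:
On the way, in this order (a step that is already met when the one before it is completed fails the run):
1. tin, jar and glue bottle stand upright on the mat, the plane not yet taken (x of tin in the frame of mat between -0.14 and 0.14 m and y of tin in the frame of mat between -0.085 and 0.085 m and z of each of tin, jar, glue in the frame of mat below 0.01 m and angle between each of tin, jar, glue's own z axis and vertical below 0.15 rad and linear speed of each of tin, jar, glue below 0.03 m/s and x of jar in the frame of mat between -0.14 and 0.14 m and y of jar in the frame of mat between -0.085 and 0.085 m and x of glue in the frame of mat between -0.14 and 0.14 m and y of glue in the frame of mat between -0.085 and 0.085 m and distance of plane from where it was at the start of the episode below 0.03 m), for 0.2 s.
2. the plane lies flat in the tray, along it, while the three containers still stand on the mat (x of plane in the frame of tray between -0.022 and 0.022 m and y of plane in the frame of tray between -0.022 and 0.022 m and z of plane in the frame of tray below 0.014 m and angle between the x axis of plane and the x axis of tray, either way round below 0.25 rad and angle between plane's own z axis and vertical below 0.1 rad and linear speed of plane below 0.02 m/s and x of tin in the frame of mat between -0.14 and 0.14 m and y of tin in the frame of mat between -0.085 and 0.085 m and z of each of tin, jar, glue in the frame of mat below 0.01 m and angle between each of tin, jar, glue's own z axis and vertical below 0.15 rad and linear speed of each of tin, jar, glue below 0.03 m/s and x of jar in the frame of mat between -0.14 and 0.14 m and y of jar in the frame of mat between -0.085 and 0.085 m and x of glue in the frame of mat between -0.14 and 0.14 m and y of glue in the frame of mat between -0.085 and 0.085 m), for 0.2 s.
At the end, for the whole second after the job is handed in: The tin stands upright within 12 mm of the centre of the square pad, the jar likewise on the round pad and the bottle on the six-sided pad; the plane lies flat on the tray's floor, within 22 mm of the tray's middle along and across and within 0.25 rad of its length (either way round); all at rest (horizontal distance between tin and square_pad below 0.012 m and z of tin in the frame of square_pad below 0.008 m and angle between each of tin, jar, glue, plane's own z axis and vertical below 0.1 rad and linear speed of each of tin, jar, glue, plane below 0.02 m/s and horizontal distance between jar and round_pad below 0.012 m and z of jar in the frame of round_pad below 0.008 m and horizontal distance between glue and hex_pad below 0.012 m and z of glue in the frame of hex_pad below 0.008 m and x of plane in the frame of tray between -0.022 and 0.022 m and y of plane in the frame of tray between -0.022 and 0.022 m and z of plane in the frame of tray below 0.014 m and angle between the x axis of plane and the x axis of tray, either way round below 0.25 rad); the robot touches nothing.
It fails at once if the tin is tipped over (more than 0.5 rad) (angle between tin's own z axis and vertical above 0.5 rad).
It fails at once if the jar is tipped over (more than 0.5 rad) (angle between jar's own z axis and vertical above 0.5 rad).
It fails at once if the glue bottle is tipped over (more than 0.5 rad) (angle between glue's own z axis and vertical above 0.5 rad).
It also fails if it takes over 133 s, if anything falls off the work surface, if the arm or the gripper's body presses on something with over 40 N, if the wrist force passes 120 N, or if a joint passes its speed limit or range.

### The arm

A 6-joint arm with a two-finger parallel gripper is mounted at the origin on the work surface. World frame = base frame: x ahead of the robot, y to its left, z up, the work surface at z = 0. Lengths are in m, angles in rad, forces in N, time in s.
With the tool pointing down it reaches from about 0.375 to 0.925 m from the base axis. Payload 5.7 kg.
Tool frame: the origin (TCP) lies midway between the tips of the shut fingers; the grasp point (between the pads) lies 19 mm behind it; z points along the fingers, y is the line along which they close (so a half turn about z gives the same grasp; the last joint's range is limited). The gripper opens to 85 mm and grips with 20 to 120 N. Pads are 22 mm wide; open, the fingers measure 114 mm over their backs; the gripper's body (76 mm by 85 mm) begins 54 mm behind the grasp point. The pads swing forward as they close: fully open they stand 13 mm farther back than shut.
Start: joints at [-1.24, 0.359, 1.51, -0, 1.272, -0.115], TCP at [0.259, -0.541, 0.231] pointing down, gripper open.
Joint ranges: [-2.97, 2.97], [-1.01, 2.36], [0.21, 2.38], [-0.96, 4.11], [0.2, 2.71], [-2.98, 2.98]. Speed limits (rad/s): [2.39, 2.39, 3.14, 3.14, 3.14, 3.14].

### API

Orientations are given as [roll, pitch, yaw] about the fixed x, y, z axes, in that order (R = Rz(yaw) Ry(pitch) Rx(roll)).
In Python, from station import manip gives the robot as it stands.
- The arm moves only by the tool move_arm, never from a script. Its argument "increments" is a list that holds one entry, the list of rows, each a list of 7 numbers: the shift along the tool's x, y, z in cm, then the turn, a rotation vector about the tool's x, y, z in rad, then the finger opening in cm, from 0 to 8.54. A call has 1 to 5 rows; each row is the pose to reach, as a shift and turn from the pose commanded when the call began, along the tool's axes at that moment; what a row does not reach only later rows make up. A row lasts 1/10 s, in which the tool goes at most 50 mm and 8.59 degrees, less where a joint would pass 70% of its speed; a pose out of reach is approached as far as the arm can. A call with a gripper value outside its range is refused whole. The fingers move at their own pace and stop on an object; the grip force is fixed at half the most. Time passes only in rows, so rows that repeat a pose let the fingers close. It gives the time, the measured TCP pose, the force, the opening and the grip force at its end, in the units of the state.
- manip.get_state(): the state, without advancing time (a new reading comes with each control period).
- manip.camera(name): name is "scene" or "top" or "wrist"; returns a dict with "img" (400x640x3 uint8, red, green, blue), "depth" (400x640 float32, m along the optical axis (not along the pixel's ray), 0 where there is no reading), "mtx" (3x3 intrinsics, pixels), "xyz" and "orientation" of the camera in the world. Camera axes: x right, y down, z forward; pixel columns grow to the right and rows downward; lengths in m; the calibration is good to about 2 mm. A picture is of the moment at which its call begins.
- manip.job_done(): hands the job in; it is judged then, once.
The state is a dict: "clock": time; "q": joint angles; "qvel": joint speeds; "effort": joint torques, N m; "tcp_pos": TCP position; "tcp_rot": TCP orientation; "force": force on the tool from outside, world axes, zero at the start; "ft_torque": the same for the moment, N m; "grip_width": finger opening in m; "finger_force": force on a finger pad.
Only numpy, scipy, OpenCV 4.12 (cv2) and the standard library are available. Lean on these libraries where they do the work, as an engineer would, in place of code of your own. Each camera call takes 0.05 s, during which the arm holds its last target. There are 200 camera calls.

## Working session

There is one attempt and no reset: what is moved stays moved. The work goes in short steps, Python scripts to look and compute and a tool call to move; the robot and the scene stay as the last step left them, time stands still between calls to the robot, and variables do not carry over. Pictures are saved under pics/ and viewed, at most 14 in all, crops included, and the job is handed in when it is done.

Besides the shell and the picture viewer there is one more tool, called after ">>>" as name([rows], argument=value, ...), one row to a line, values as JSON. move_arm: Moves the arm, as the interface text tells. Its arguments: {"type":"object","properties":{"increments":{"type":"array","items":{"type":"array","items":{"type":"array","items":{"type":"number"}}}}},"required":["increments"]}

```bash
mkdir -p pics; cat > h.py <<'E'
import numpy as np, cv2
from station import manip
from scipy.spatial.transform import Rotation as R
def cam(n, save=None):
    c=manip.camera(n); c['R']=R.from_euler('xyz',c['orientation']).as_matrix(); c['t']=np.array(c['xyz'])
    if save: cv2.imwrite('pics/'+save,cv2.cvtColor(c['img'],cv2.COLOR_RGB2BGR))
    return c
def cloud(c):
    v,u=np.mgrid[0:400,0:640]; K=c['mtx']; d=c['depth']
    p=np.stack([(u-K[0][2])/K[0][0]*d,(v-K[1][2])/K[1][1]*d,d],-1)
    return p@c['R'].T+c['t']
def ray(c,uv,z):
    uv=np.atleast_2d(uv).astype(float); K=np.array(c['mtx'])
    d=np.c_[uv,np.ones(len(uv))]@np.linalg.inv(K).T@c['R'].T
    return c['t']+d*((z-c['t'][2])/d[:,2])[:,None]
E
python3 - <<'E'
from h import *
for n in('top','scene'):
    c=cam(n,n+'0.png'); print(n,c['xyz'],c['orientation'],c['mtx'])
    np.savez(n+'0.npz',P=cloud(c),**{k:c[k] for k in('img','mtx','R','t','depth')})
print(manip.get_state())
E
```

```text
top [0.45558987 0.01629001 1.09699896] [-3.03699063 -0.00325168 -1.54280271] [[483.66046881   0.         319.98444967]
 [  0.         483.66046881 198.30714498]
 [  0.           0.           1.        ]]
scene [0.93708262 0.65813273 0.85707504] [-2.38563958 -0.00786752  2.62688905] [[449.50962599   0.         323.80484005]
 [  0.         449.50962599 194.51273904]
 [  0.           0.           1.        ]]
{'clock': 0.1, 'q': array([-1.24005749e+00,  3.59439734e-01,  1.51132203e+00,  2.61966438e-05,
        1.27251976e+00, -1.15112167e-01]), 'qvel': array([-0.00075054, -0.00187342, -0.00351234, -0.00043657,  0.00096916,
       -0.00161789]), 'effort': array([-6.65495281e-04, -5.28654170e+01, -2.79348761e+01, -3.13730134e-04,
        5.05179443e-03,  3.07580171e-05]), 'tcp_pos': array([ 0.25852906, -0.54076219,  0.23053446]), 'tcp_rot': array([-3.13991783e+00, -2.18841851e-04,  4.45843096e-01]), 'force': array([ 0.15718396, -0.46945633, -0.18939267]), 'ft_torque': array([-0.00307103, -0.00106181, -0.04237827]), 'finger_force': 0.0, 'grip_width': 0.08548774863125005}
```

View pics/top0.png

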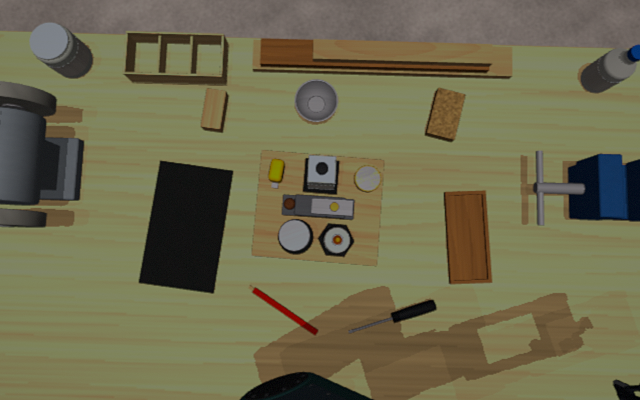

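View pics/scene0.png

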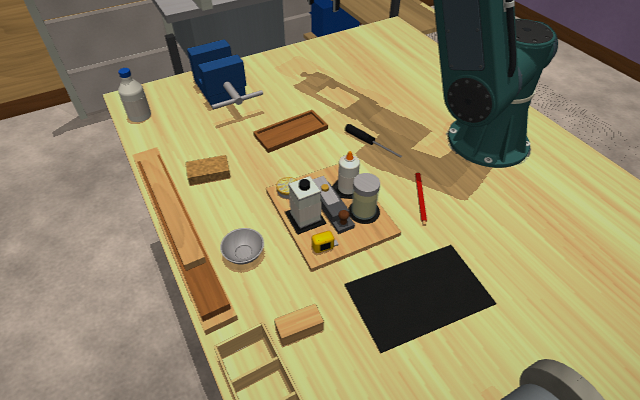

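```bash
cat > m0.py <<'E'
from h import *
d=np.load('top0.npz'); P=d['P']; img=d['img']; c=dict(mtx=d['mtx'],R=d['R'],t=d['t'])
hsv=cv2.cvtColor(img,cv2.COLOR_RGB2HSV)
def win(u0,u1,v0,v1):
    m=np.zeros((400,640),bool); m[v0:v1,u0:u1]=1; return m
def rect(xy):
    return cv2.minAreaRect((xy*1000).astype(np.float32))
st=win(255,385,150,265)
def top(name,w,z0,z1):
    m=w&(P[...,2]>z0)&(P[...,2]<z1); xy=P[m][:,:2]
    print(name,m.sum(),'z',np.median(P[m][:,2]).round(4),'rect',rect(xy),'circ',cv2.minEnclosingCircle((xy*1000).astype(np.float32)))
top('tin',win(300,350,145,200),.117,.13)
top('tincap',win(300,350,145,200),.132,.145)
top('jar',win(270,317,215,260),.11,.125)
top('glue',win(317,360,217,260),.1,.112)
top('gluetip',win(317,360,217,260),.125,.15)
top('plane',win(278,358,190,222),.035,.07)
top('planeupper',win(278,358,190,222),.045,.055)
# mat: black, tray: mask by height/colour
m=(hsv[...,2]<60)&win(120,245,150,305); uv=np.argwhere(m)[:,::-1]
print('mat',rect(ray(c,uv,.003)[:,:2]), 'depthz',np.median(P[m][:,2]))
m=(P[...,2]>.004)&(P[...,2]<.03)&win(430,505,180,295)
print('tray',m.sum(),rect(P[m][:,:2]),np.percentile(P[m][:,2],[5,50,95]))
print('board z',np.median(P[255:262,300:370,2]),'bench',np.median(P[300:330,200:240,2]))
for n,(u,v) in dict(tape=(277,170),roll=(368,178),bowl=(316,100),cork=(446,113),pencil=(284,310)).items(): print(n,P[v,u].round(3))
E
python3 m0.py
```

```text
tin 635 z 0.1231 rect ((618.2579345703125, 15.58938217163086), (56.53832244873047, 57.11174011230469), 88.70386505126953) circ ((618.1796875, 15.67148208618164), 39.16694641113281)
tincap 133 z 0.1373 rect ((617.8265380859375, 15.673044204711914), (24.73180389404297, 24.14798355102539), 1.6759473085403442) circ ((618.1245727539062, 15.68212890625), 12.824410438537598)
jar 758 z 0.1192 rect ((482.6116943359375, 68.41809844970703), (60.6107292175293, 60.830936431884766), 1.6000667810440063) circ ((482.3991394042969, 67.7605972290039), 31.33609390258789)
glue 94 z 0.1104 rect ((475.03839111328125, -19.0129337310791), (48.69098663330078, 48.9312858581543), 1.5097839832305908) circ ((475.46136474609375, -19.47431182861328), 25.529821395874023)
gluetip 66 z 0.1324 rect ((475.2134704589844, -20.840471267700195), (16.92424774169922, 18.39011001586914), 46.38559341430664) circ ((474.11187744140625, -19.422443389892578), 11.02845287322998)
plane 1310 z 0.0531 rect ((548.8469848632812, 20.884090423583984), (149.14981079101562, 46.35200881958008), 87.38359832763672) circ ((549.1199340820312, 20.73053741455078), 74.71659088134766)
planeupper 781 z 0.0509 rect ((548.6156005859375, 15.187114715576172), (113.33222961425781, 46.06587219238281), 87.54005432128906) circ ((549.7998657226562, 16.427751541137695), 58.514442443847656)
mat ((500.26556396484375, 316.5205078125), (168.59332275390625, 278.6428527832031), 83.5794677734375) depthz 0.003733439667384264
tray 4032 ((492.91253662109375, -318.3124084472656), (257.1922302246094, 168.47178649902344), 0.19566114246845245) [0.00502083 0.00918522 0.01782398]
board z 0.015464801393562766 bench 0.0009723515836062013
tape [0.624 0.111 0.057]
roll [ 0.615 -0.089  0.04 ]
bowl [0.8   0.032 0.003]
cork [ 0.77  -0.264  0.028]
pencil [0.319 0.089 0.007]
```

```bash
cat >> m0.py <<'E'
print('---')
m=(P[...,2]>.0125)&(P[...,2]<.03)&win(440,497,185,290)
print('tray walls',m.sum(),rect(P[m][:,:2]))
m=(hsv[...,1]>110)&(hsv[...,2]<170)&(hsv[...,0]<18)&win(440,497,185,290); m=cv2.morphologyEx(m.astype(np.uint8),cv2.MORPH_OPEN,np.ones((3,3)))
print('tray colour',rect(ray(c,np.argwhere(m)[:,::-1],.016)[:,:2]))
m=(P[...,2]>.024)&(P[...,2]<.07)&win(278,358,192,220)
print('plane all',rect(P[m][:,:2]))
E
python3 m0.py | sed -n '/---/,$p'
```

```text
---
tray walls 1032 ((492.6866760253906, -315.03521728515625), (206.5394287109375, 94.24833679199219), 3.567958354949951)
tray colour ((493.2601013183594, -314.85626220703125), (204.64227294921875, 93.37416076660156), 3.3554880619049072)
plane all ((548.966064453125, 21.519969940185547), (160.27224731445312, 46.41621398925781), 87.52838134765625)
```

>>> move_arm([
  [[3.1, -3.1, 0, 0, 0, -0.14, 8.5], [6.3, -6.2, 0, 0, 0, -0.28, 8.5], [9.4, -9.2, 0, 0, 0, -0.42, 8.5], [12.6, -12.3, 0, 0, 0, -0.56, 8.5], [15.7, -15.4, 0, 0, 0, -0.7, 8.5]],
])

```text
clock: 0.6
tcp_pos: [0.3341, -0.3328, 0.231]
tcp_rot: [-3.141, -0.001, 1.151]
force: [0.6, -0.2, -0.7]
grip_width: 0.0851
finger_force: 0.0
```

>>> move_arm([
  [[4.8, -0.3, 0, 0, 0, -0.14, 8.5], [9.6, -0.7, 0, 0, 0, -0.28, 8.5], [14.4, -1.0, 0, 0, 0, -0.425, 8.5], [19.2, -1.4, 0, 0, 0, -0.425, 8.5], [24, -1.7, 0, 0, 0, -0.425, 8.5]],
])

```text
clock: 1.1
tcp_pos: [0.4174, -0.1071, 0.2312]
tcp_rot: [-3.141, -0.0, 1.571]
force: [0.4, -0.9, -0.7]
grip_width: 0.0852
finger_force: 0.0
```

>>> move_arm([
  [[4.4, 1.6, 1, 0, 0, 0, 8.5], [8.8, 3.2, 2, 0, 0, 0, 8.5], [13.2, 4.9, 3, 0, 0, 0, 8.5], [17.5, 6.5, 5, 0, 0, 0, 8.5], [17.5, 6.5, 5, 0, 0, 0, 8.5]],
])

```text
clock: 1.6
tcp_pos: [0.4823, 0.0707, 0.1791]
tcp_rot: [-3.139, -0.002, 1.576]
force: [-1.1, 0.0, 1.2]
grip_width: 0.0854
finger_force: 0.0
```

```bash
python3 - <<'E'
from h import *
c=cam('wrist','w1.png'); P=cloud(c)
print(manip.get_state()['tcp_pos'])
m=(P[...,2]>.112)&(P[...,2]<.125); n,l,s,ce=cv2.connectedComponentsWithStats(m.astype(np.uint8))
for i in range(1,n):
    if s[i,4]>300: print(s[i], cv2.minEnclosingCircle((P[l==i][:,:2]*1000).astype(np.float32)))
E
```

```text
[0.48175451 0.06844116 0.1798475 ]
[ 272  177   99   95 7232] ((483.259765625, 66.83231353759766), 31.554847717285156)
[ 478  259   99   64 3818] ((619.2304077148438, 23.671600341796875), 34.58559799194336)
[ 279  311   64   52 1946] ((476.061767578125, -20.12152862548828), 22.980165481567383)
```

View pics/w1.png

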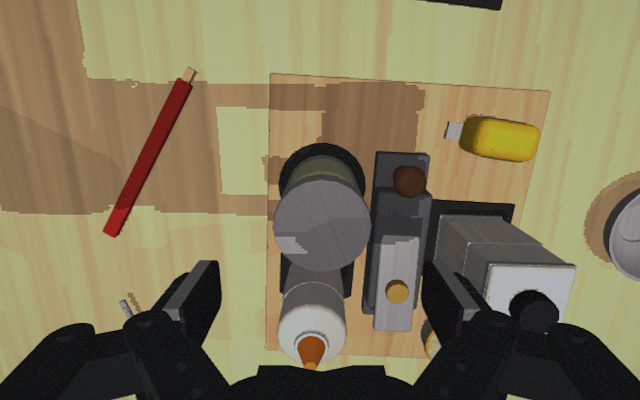

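The wrist view shows the jar lid at (322,222), framed by the open fingers at columns about 220 and 425. The bottle sits below it and the plane to the right, and the measured positions agree to about 1 mm.

>>> move_arm([
  [[-0.1, 0.1, 3, 0, 0, 0, 8.5], [-0.1, 0.1, 6, 0, 0, 0, 8.5], [-0.1, 0.1, 9, 0, 0, 0, 8.5], [-0.1, 0.1, 11.2, 0, 0, 0, 8.5], [-0.1, 0.1, 11.2, 0, 0, 0, 8.5]],
])

```text
clock: 2.15
tcp_pos: [0.4808, 0.0638, 0.0672]
tcp_rot: [-3.136, 0.0, 1.57]
force: [-1.5, 0.2, -0.7]
grip_width: 0.0852
finger_force: 0.0
```

>>> move_arm([
  [[0, 0, 0, 0, 0, 0, 5.5], [0, 0, 0, 0, 0, 0, 5.5], [0, 0, 0, 0, 0, 0, 5.5], [0, 0, 0, 0, 0, 0, 5.5], [0, 0, 0, 0, 0, 0, 5.5]],
])

```text
clock: 2.65
tcp_pos: [0.4842, 0.0646, 0.0708]
tcp_rot: [3.139, 0.0, 1.571]
force: [-1.4, -2.4, 7.7]
grip_width: 0.0606
finger_force: 65.4
```

>>> move_arm([
  [[0, 0, -1.5, 0, 0, 0, 5.5], [0, 0, -4, 0, 0, 0, 5.5], [0, 0, -7, 0, 0, 0, 5.5], [3, 0.2, -7, 0, 0, 0, 5.5], [7, 0.5, -7, 0, 0, 0, 5.5]],
])

```text
clock: 3.15
tcp_pos: [0.4897, 0.1347, 0.1412]
tcp_rot: [3.138, -0.0, 1.568]
force: [1.0, -0.3, -2.5]
grip_width: 0.0608
finger_force: 66.0
```

>>> move_arm([
  [[4.5, 0.3, 0, 0, 0, 0, 5.5], [9, 0.5, 0, 0, 0, 0, 5.5], [13.5, 0.8, 0, 0, 0, 0, 5.5], [18, 1.1, 0, 0, 0, 0, 5.5], [21.8, 1.3, 0, 0, 0, 0, 5.5]],
])

```text
clock: 3.65
tcp_pos: [0.5014, 0.3556, 0.1399]
tcp_rot: [3.141, -0.001, 1.572]
force: [0.1, 0.1, -2.5]
grip_width: 0.0611
finger_force: 66.0
```

>>> move_arm([
  [[0, 0, 1.5, 0, 0, 0, 5.5], [0, 0, 4, 0, 0, 0, 5.5], [0, 0, 6.5, 0, 0, 0, 5.5], [0, 0, 7.5, 0, 0, 0, 5.5], [0, 0, 7.5, 0, 0, 0, 5.5]],
])

```text
clock: 4.15
tcp_pos: [0.5002, 0.3523, 0.0631]
tcp_rot: [-3.139, 0.001, 1.571]
force: [0.1, -0.3, -2.7]
grip_width: 0.0611
finger_force: 66.0
```

```bash
python3 -c "
from h import *
s=manip.get_state(); print(s['tcp_pos'],s['tcp_rot'],s['force'],s['grip_width'],s['finger_force'])"
```

```text
[0.50017611 0.35231549 0.06307218] [-3.13870852e+00  1.44045385e-03  1.57087307e+00] [ 0.05719895 -0.27350415 -2.70472239] 0.06112760439432656 66.00460410118103
```

>>> move_arm([
  [[0, 0, 0.4, 0, 0, 0, 5.5], [0, 0, 0.8, 0, 0, 0, 5.5], [0, 0, 0.95, 0, 0, 0, 5.5], [0, 0, 0.95, 0, 0, 0, 5.5], [0, 0, 0.95, 0, 0, 0, 5.5]],
])

```text
clock: 4.65
tcp_pos: [0.5021, 0.3533, 0.0558]
tcp_rot: [3.14, -0.001, 1.571]
force: [0.1, -0.5, 3.3]
grip_width: 0.0605
finger_force: 66.1
```

>>> move_arm([
  [[0, 0, 0, 0, 0, 0, 8.5], [0, 0, 0, 0, 0, 0, 8.5], [0, 0, 0, 0, 0, 0, 8.5], [0, 0, -2, 0, 0, 0, 8.5], [0, 0, -5, 0, 0, 0, 8.5]],
])

```text
clock: 5.15
tcp_pos: [0.4998, 0.3521, 0.1034]
tcp_rot: [-3.138, 0.002, 1.571]
force: [0.7, 0.8, 1.2]
grip_width: 0.0852
finger_force: 0.0
```

>>> move_arm([
  [[0, 0, -4, 0, 0, 0, 8.5], [0, 0, -7, 0, 0, 0, 8.5], [-4, 0, -9, 0, 0, 0, 8.5], [-8.5, -0.4, -9, 0, 0, 0, 8.5], [-13, -0.8, -9, 0, 0, 0, 8.5]],
])

```text
clock: 5.65
tcp_pos: [0.4938, 0.2221, 0.1958]
tcp_rot: [3.139, -0.001, 1.572]
force: [0.6, -1.1, -1.1]
grip_width: 0.0846
finger_force: 0.0
```

>>> move_arm([
  [[-5, -0.4, 0, 0, 0, 0, 8.5], [-10, -0.8, 0, 0, 0, 0, 8.5], [-15, -1.2, 0, 0, 0, 0, 8.5], [-20, -1.6, 0, 0, 0, 0, 8.5], [-24.3, -1.8, 0, 0, 0, 0, 8.5]],
])

```text
clock: 6.15
tcp_pos: [0.4747, -0.0222, 0.195]
tcp_rot: [3.141, 0.0, 1.571]
force: [1.9, -0.6, -0.4]
grip_width: 0.085
finger_force: 0.0
```

```bash
cat > tops.py <<'E'
from h import *
import sys
s=manip.get_state(); print('tcp',s['tcp_pos'].round(4),s['tcp_rot'].round(4),s['force'].round(1))
c=cam(sys.argv[1],sys.argv[2] if len(sys.argv)>2 else None); P=cloud(c)
for lo,hi in ((.085,.097),(.097,.109),(.1115,.127),(.132,.145)):
    m=(P[...,2]>lo)&(P[...,2]<hi); n,l,st,ce=cv2.connectedComponentsWithStats(m.astype(np.uint8))
    for i in range(1,n):
        q=P[l==i]
        if st[i,4]>60 and abs(q[:,1]).max()<.45 and q[:,0].min()>.35: 
            (a,b),r=cv2.minEnclosingCircle((q[:,:2]*1000).astype(np.float32)); R_=cv2.minAreaRect((q[:,:2]*1000).astype(np.float32))
            if r<45: print(lo,hi,st[i,4],'z',np.median(q[:,2]).round(4),'c',round(a,1),round(b,1),'r',round(r,1),'rect',np.round(R_[0],1),np.round(R_[1],1),round(R_[2],1))
E
python3 tops.py top
```

```text
tcp [ 0.4747 -0.0222  0.195 ] [3.1414e+00 2.0000e-04 1.5706e+00] [ 1.9 -0.6 -0.4]
0.097 0.109 741 z 0.1041 c 500.9 356.3 r 31.5 rect [501.  356.2] [61.6 61.5] 14.5
0.1115 0.127 592 z 0.1231 c 618.2 15.7 r 39.2 rect [618.3  15.6] [56.7 56.9] 88.6
0.132 0.145 131 z 0.137 c 618.2 15.7 r 13.1 rect [617.9  15.7] [24.7 24.2] 1.6
```

>>> move_arm([
  [[0.2, 0, 3.5, 0, 0, 0, 8.5], [0.2, 0, 7, 0, 0, 0, 8.5], [0.2, 0, 10, 0, 0, 0, 8.5], [0.2, 0, 12.3, 0, 0, 0, 8.5], [0.2, 0, 12.3, 0, 0, 0, 8.5]],
])

```text
clock: 6.7
tcp_pos: [0.473, -0.0174, 0.0694]
tcp_rot: [-3.136, -0.001, 1.571]
force: [-0.3, -0.0, 0.4]
grip_width: 0.085
finger_force: 0.0
```

>>> move_arm([
  [[0, 0, 0, 0, 0, 0, 4.5], [0, 0, 0, 0, 0, 0, 4.5], [0, 0, 0, 0, 0, 0, 4.5], [0, 0, 0, 0, 0, 0, 4.5], [0, 0, 0, 0, 0, 0, 4.5]],
])

```text
clock: 7.2
tcp_pos: [0.4766, -0.0181, 0.0735]
tcp_rot: [3.139, 0.0, 1.571]
force: [-2.1, 0.7, 6.8]
grip_width: 0.0505
finger_force: 61.9
```

>>> move_arm([
  [[0, 0, -1.5, 0, 0, 0, 4.5], [0, 0, -4, 0, 0, 0, 4.5], [0, 0, -7, 0, 0, 0, 4.5], [3, -0.7, -7, 0, 0, 0, 4.5], [7, -1.6, -7, 0, 0, 0, 4.5]],
])

```text
clock: 7.7
tcp_pos: [0.4615, 0.0516, 0.144]
tcp_rot: [3.136, 0.0, 1.568]
force: [0.3, 1.5, -3.0]
grip_width: 0.0506
finger_force: 63.1
```

>>> move_arm([
  [[4.5, -1, 0, 0, 0, 0, 4.5], [9, -2, 0, 0, 0, 0, 4.5], [13.5, -3, 0, 0, 0, 0, 4.5], [18, -4, 0, 0, 0, 0, 4.5], [22.5, -5, 0, 0, 0, 0, 4.5]],
])

```text
clock: 8.2
tcp_pos: [0.4089, 0.2789, 0.1428]
tcp_rot: [3.14, -0.001, 1.571]
force: [1.6, -0.5, -2.6]
grip_width: 0.0508
finger_force: 63.1
```

>>> move_arm([
  [[3.4, -0.4, 1, 0, 0, 0, 4.5], [3.4, -0.4, 4, 0, 0, 0, 4.5], [3.4, -0.4, 6.5, 0, 0, 0, 4.5], [3.4, -0.4, 7.5, 0, 0, 0, 4.5], [3.4, -0.4, 7.5, 0, 0, 0, 4.5]],
])

```text
clock: 8.7
tcp_pos: [0.4045, 0.3104, 0.0662]
tcp_rot: [-3.139, 0.001, 1.571]
force: [-0.7, 0.1, -1.7]
grip_width: 0.0504
finger_force: 63.1
```

>>> move_arm([
  [[0, 0, 0.4, 0, 0, 0, 4.5], [0, 0, 0.8, 0, 0, 0, 4.5], [0, 0, 0.95, 0, 0, 0, 4.5], [0, 0, 0.95, 0, 0, 0, 4.5], [0, 0, 0.95, 0, 0, 0, 4.5]],
])

```text
clock: 9.2
tcp_pos: [0.4062, 0.3113, 0.0585]
tcp_rot: [3.14, -0.001, 1.57]
force: [-1.7, -0.1, 7.0]
grip_width: 0.0505
finger_force: 63.8
```

>>> move_arm([
  [[0, 0, 0, 0, 0, 0, 8.5], [0, 0, 0, 0, 0, 0, 8.5], [0, 0, 0, 0, 0, 0, 8.5], [0, 0, -2, 0, 0, 0, 8.5], [0, 0, -5, 0, 0, 0, 8.5]],
])

```text
clock: 9.7
tcp_pos: [0.4039, 0.3101, 0.1064]
tcp_rot: [-3.138, 0.002, 1.571]
force: [1.5, 0.4, 0.3]
grip_width: 0.0849
finger_force: 0.0
```

>>> move_arm([
  [[0, 0, -5, 0, 0, 0, 8.5], [-1, 0, -9, 0, 0, 0, 8.5], [-5, 2, -10, 0, 0, 0, 8.5], [-9, 4.5, -10, 0, 0, 0, 8.5], [-13, 7, -10, 0, 0, 0, 8.5]],
])

```text
clock: 10.2
tcp_pos: [0.4763, 0.1799, 0.2083]
tcp_rot: [3.14, -0.001, 1.572]
force: [1.0, 0.4, -0.2]
grip_width: 0.0851
finger_force: 0.0
```

>>> move_arm([
  [[-4, 3.4, 0, 0, 0, 0, 8.5], [-8, 6.8, 0, 0, 0, 0, 8.5], [-12, 10.2, 0, 0, 0, 0, 8.5], [-16.5, 14.2, 0, 0, 0, 0, 8.5], [-16.5, 14.2, 0, 0, 0, 0, 8.5]],
])

```text
clock: 10.7
tcp_pos: [0.6207, 0.0119, 0.2072]
tcp_rot: [3.139, 0.001, 1.568]
force: [-0.1, -0.2, -0.2]
grip_width: 0.085
finger_force: 0.0
```

```bash
python3 tops.py top
```

```text
tcp [0.6207 0.0119 0.2072] [3.1391e+00 1.4000e-03 1.5677e+00] [-0.1 -0.2 -0.2]
0.085 0.097 70 z 0.0944 c 405.0 303.9 r 24.6 rect [405.9 294.7] [49.1 21.8] 5.8
0.097 0.109 747 z 0.1042 c 501.2 356.1 r 31.4 rect [501.4 356.5] [61.6 61.5] 20.3
0.097 0.109 350 z 0.1011 c 404.9 309.2 r 24.5 rect [404.5 309.5] [48.2 45.5] 47.2
0.1115 0.127 99 z 0.123 c 609.0 38.5 r 19.4 rect [609.3  36.8] [37.7 14.3] 1.8
0.1115 0.127 68 z 0.1227 c 608.5 -8.1 r 19.2 rect [608.5  -6.9] [10.8 37.7] 87.8
```

>>> move_arm([
  [[0, 0, 3.5, 0, 0, 0, 8.5], [0, 0, 7, 0, 0, 0, 8.5], [0, 0, 11, 0, 0, 0, 8.5], [0, 0, 13.6, 0, 0, 0, 8.5], [0, 0, 13.6, 0, 0, 0, 8.5]],
])

```text
clock: 11.25
tcp_pos: [0.6129, 0.0173, 0.0674]
tcp_rot: [-3.133, -0.001, 1.571]
force: [-0.4, 0.4, 0.3]
grip_width: 0.085
finger_force: 0.0
```

>>> move_arm([
  [[0, 0, 0, 0, 0, 0, 5], [0, 0, 0, 0, 0, 0, 5], [0, 0, 0, 0, 0, 0, 5], [0, 0, 0, 0, 0, 0, 5], [0, 0, 0, 0, 0, 0, 5]],
])

```text
clock: 11.75
tcp_pos: [0.6191, 0.0162, 0.0736]
tcp_rot: [3.138, -0.0, 1.571]
force: [-0.5, 2.0, 7.7]
grip_width: 0.0553
finger_force: 64.7
```

>>> move_arm([
  [[0, 0, -2, 0, 0, 0, 5], [0, 0, -5, 0, 0, 0, 5], [0, 0, -8, 0, 0, 0, 5], [3, -0.2, -8, 0, 0, 0, 5], [7, -0.4, -8, 0, 0, 0, 5]],
])

```text
clock: 12.25
tcp_pos: [0.6144, 0.085, 0.1532]
tcp_rot: [3.138, 0.0, 1.568]
force: [0.2, 1.6, -3.8]
grip_width: 0.0553
finger_force: 64.9
```

>>> move_arm([
  [[4.5, -0.3, 0, 0, 0, 0, 5], [9, -0.6, 0, 0, 0, 0, 5], [13.5, -0.9, 0, 0, 0, 0, 5], [18, -1.2, 0, 0, 0, 0, 5], [20.4, -1.4, 0, 0, 0, 0, 5]],
])

```text
clock: 12.75
tcp_pos: [0.5984, 0.2936, 0.1515]
tcp_rot: [-3.141, -0.002, 1.573]
force: [0.0, -0.3, -3.5]
grip_width: 0.0552
finger_force: 64.9
```

>>> move_arm([
  [[0, 0, 1, 0, 0, 0, 5], [0, 0, 4, 0, 0, 0, 5], [0, 0, 7, 0, 0, 0, 5], [0, 0, 8.5, 0, 0, 0, 5], [0, 0, 8.5, 0, 0, 0, 5]],
])

```text
clock: 13.25
tcp_pos: [0.5971, 0.2884, 0.0636]
tcp_rot: [-3.136, 0.002, 1.57]
force: [0.8, 0.9, -3.7]
grip_width: 0.0556
finger_force: 64.7
```

>>> move_arm([
  [[0, 0, 0.4, 0, 0, 0, 5], [0, 0, 0.8, 0, 0, 0, 5], [0, 0, 0.95, 0, 0, 0, 5], [0, 0, 0.95, 0, 0, 0, 5], [0, 0, 0.95, 0, 0, 0, 5]],
])

```text
clock: 13.75
tcp_pos: [0.6006, 0.2903, 0.0586]
tcp_rot: [3.139, -0.001, 1.571]
force: [-0.4, -1.0, 5.9]
grip_width: 0.0553
finger_force: 65.8
```

>>> move_arm([
  [[0, 0, 0, 0, 0, 0, 8.5], [0, 0, 0, 0, 0, 0, 8.5], [0, 0, 0, 0, 0, 0, 8.5], [0, 0, -2, 0, 0, 0, 8.5], [0, 0, -5, 0, 0, 0, 8.5]],
])

```text
clock: 14.25
tcp_pos: [0.5976, 0.2894, 0.1051]
tcp_rot: [-3.137, 0.002, 1.571]
force: [0.2, 0.6, -0.1]
grip_width: 0.085
finger_force: 0.0
```

>>> move_arm([
  [[0, 0, -5, 0, 0, 0, 8.5], [0, 0, -8, 0, 0, 0, 8.5], [-4, -0.8, -8, 0, 0, 0, 8.5], [-8.5, -1.6, -8, 0, 0, 0, 8.5], [-13, -2.4, -8, 0, 0, 0, 8.5]],
])

```text
clock: 14.75
tcp_pos: [0.5751, 0.1591, 0.1871]
tcp_rot: [3.141, -0.0, 1.572]
force: [0.2, -0.1, -0.1]
grip_width: 0.0851
finger_force: 0.0
```

>>> move_arm([
  [[-4.5, -0.9, 0, 0, 0, 0.02, 8.5], [-9, -1.8, 0, 0, 0, 0.044, 8.5], [-13.9, -2.7, 0, 0, 0, 0.044, 8.5], [-13.9, -2.7, 3, 0, 0, 0.044, 8.5], [-13.9, -2.7, 3, 0, 0, 0.044, 8.5]],
])

```text
clock: 15.25
tcp_pos: [0.5457, 0.0197, 0.1543]
tcp_rot: [-3.136, -0.001, 1.524]
force: [-0.4, 0.6, 0.0]
grip_width: 0.0854
finger_force: 0.0
```

```bash
python3 tops.py top; python3 - <<'E'
from h import *
c=cam('wrist','w2.png'); P=cloud(c)
m=(P[...,2]>.026)&(P[...,2]<.07); n,l,s,ce=cv2.connectedComponentsWithStats(m.astype(np.uint8))
for i in range(1,n):
    if s[i,4]>1500: print(s[i], cv2.minAreaRect((P[l==i][:,:2]*1000).astype(np.float32)))
s=manip.get_state(); print(s['tcp_pos'],s['tcp_rot'])
E
```

```text
tcp [0.5457 0.0197 0.1543] [-3.1360e+00 -5.0000e-04  1.5237e+00] [-0.4  0.6  0. ]
0.085 0.097 76 z 0.0941 c 404.9 303.2 r 24.5 rect [405.  295.5] [49. 24.] 0.9
0.097 0.109 426 z 0.1074 c 600.7 289.9 r 39.6 rect [599.9 289.6] [57.5 56.8] 88.0
0.097 0.109 749 z 0.1042 c 501.2 356.3 r 31.8 rect [501.4 356.2] [62.1 61.1] 6.5
0.097 0.109 345 z 0.101 c 405.3 308.9 r 25.1 rect [404.9 310. ] [47.5 48.3] 49.3
0.1115 0.127 137 z 0.1225 c 600.4 290.6 r 15.0 rect [599.8 288.8] [24.9 24.3] 32.5
[ 388   36   84   55 3754] ((625.93310546875, 114.30464935302734), (31.20082664489746, 49.24142074584961), 81.2759017944336)
[  293    91    64   205 11947] ((549.8807983398438, 20.154144287109375), (159.9869842529297, 46.112693786621094), 87.51911163330078)
[ 567  105   73  125 1600] ((771.1970825195312, 26.86904525756836), (59.47067642211914, 99.21126556396484), 12.154078483581543)
[ 370  277   62   64 2848] ((610.9586791992188, -88.89845275878906), (49.860469818115234, 59.97343826293945), 10.86564826965332)
[0.54783011 0.02132178 0.15658642] [-3.13969316e+00 -5.55512868e-04  1.52660789e+00]
```

View pics/w2.png

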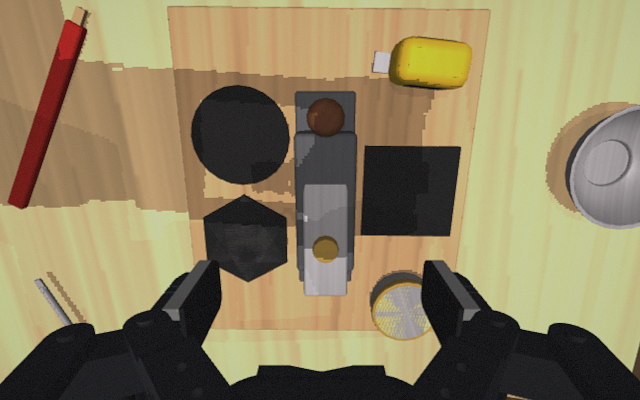

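The wrist view shows all three pads free: the round one at (240,135), the hex at (246,238) and the square at (411,191). The plane is centred at (325,193) between the fingers, with nothing in the fingers' path.

```bash
cat > pads.py <<'E'
from h import *
import sys
c=cam(sys.argv[1]); g=cv2.cvtColor(c['img'],cv2.COLOR_RGB2GRAY)
P=cloud(c); m=((g<48)&(abs(P[...,2]-.018)<.008)).astype(np.uint8); m=cv2.morphologyEx(m,cv2.MORPH_OPEN,np.ones((3,3)))
n,l,s,ce=cv2.connectedComponentsWithStats(m)
for i in range(1,n):
    if s[i,4]>250:
        q=(ray(c,np.argwhere(l==i)[:,::-1],.018)[:,:2]*1000).astype(np.float32)
        if q[:,0].min()<400 or abs(q[:,1]).max()>150: continue
        print(s[i],'area',round(cv2.contourArea(cv2.convexHull(q))),'mean',q.mean(0).round(1),'circ',cv2.minEnclosingCircle(q),'rect',cv2.minAreaRect(q))
E
python3 pads.py wrist
```

```text
[ 190   86   98   99 7415] area 4759 mean [484.1  69.8] circ ((484.0034484863281, 68.65546417236328), 39.24186706542969) rect ((484.04742431640625, 68.69029235839844), (77.49201202392578, 77.75306701660156), 64.50171661376953)
[ 359  147   99   89 8023] area 5901 mean [620.5  17.5] circ ((620.2630615234375, 16.046611785888672), 53.93260192871094) rect ((620.40185546875, 16.120990753173828), (77.12505340576172, 77.1933364868164), 86.77518463134766)
[ 203  196   82   85 3956] area 4334 mean [479.1 -17.7] circ ((479.0375671386719, -20.0674991607666), 40.56963348388672) rect ((478.6278076171875, -20.62322998046875), (79.9026870727539, 70.56692504882812), 85.69552612304688)
```

>>> move_arm([
  [[0, 0.15, 3.5, 0, 0, 0, 8.5], [0, 0.15, 7, 0, 0, 0, 8.5], [0, 0.15, 10.5, 0, 0, 0, 8.5], [0, 0.15, 13.3, 0, 0, 0, 8.5], [0, 0.15, 13.3, 0, 0, 0, 8.5]],
])

```text
clock: 15.9
tcp_pos: [0.5481, 0.0224, 0.0215]
tcp_rot: [-3.136, -0.0, 1.529]
force: [-1.7, 0.3, 0.3]
grip_width: 0.0847
finger_force: 0.0
```

>>> move_arm([
  [[0, 0, 0, 0, 0, 0, 4], [0, 0, 0, 0, 0, 0, 4], [0, 0, 0, 0, 0, 0, 4], [0, 0, 0, 0, 0, 0, 4], [0, 0, 0, 0, 0, 0, 4]],
])

```text
clock: 16.4
tcp_pos: [0.5511, 0.0211, 0.0259]
tcp_rot: [3.139, -0.0, 1.527]
force: [-2.2, 1.5, 6.5]
grip_width: 0.0446
finger_force: 63.6
```

>>> move_arm([
  [[0, 0, -1, 0, 0, 0, 4], [0, 0, -3, 0, 0, 0, 4], [0, 0, -6, 0, 0, 0, 4], [0, 0, -10, 0, 0, 0, 4], [-3, 0, -10, 0, 0, 0, 4]],
])

```text
clock: 16.9
tcp_pos: [0.5523, -0.0072, 0.1296]
tcp_rot: [3.132, -0.001, 1.529]
force: [2.6, -0.6, -6.0]
grip_width: 0.0449
finger_force: 63.2
```

>>> move_arm([
  [[-3.5, -0.5, 0, 0, 0, 0, 4], [-7, -1, 0, 0, 0, 0, 4], [-10.5, -1.5, 0, 0, 0, 0, 4], [-14, -2, 0, 0, 0, 0, 4], [-17.5, -2.4, 0, 0, 0, 0, 4]],
])

```text
clock: 17.4
tcp_pos: [0.5159, -0.1839, 0.1245]
tcp_rot: [-3.141, -0.0, 1.527]
force: [0.3, -0.4, -5.6]
grip_width: 0.0446
finger_force: 63.1
```

>>> move_arm([
  [[-3.5, -0.5, 0, 0, 0, 0.1, 4], [-7, -1, 0, 0, 0, 0.2, 4], [-10.5, -1.5, 0, 0, 0, 0.34, 4], [-13.3, -1.8, 0, 0, 0, 0.48, 4], [-13.3, -1.8, 0, 0, 0, 0.62, 4]],
])

```text
clock: 17.9
tcp_pos: [0.4928, -0.3193, 0.1248]
tcp_rot: [3.139, 0.002, 0.898]
force: [1.0, 0.8, -5.8]
grip_width: 0.0448
finger_force: 63.1
```

>>> move_arm([
  [[0, 0, 0, 0, 0, 0.14, 4], [0, 0, 0, 0, 0, 0.28, 4], [0, 0, 0, 0, 0, 0.42, 4], [0, 0, 0, 0, 0, 0.56, 4], [0, 0, 0, 0, 0, 0.7, 4]],
])

```text
clock: 18.4
tcp_pos: [0.4926, -0.3146, 0.1244]
tcp_rot: [-3.141, 0.0, 0.201]
force: [-0.7, -0.6, -5.6]
grip_width: 0.0452
finger_force: 63.0
```

>>> move_arm([
  [[0, 0, 0, 0, 0, 0.1, 4], [0, 0, 0, 0, 0, 0.148, 4], [0, 0, 0, 0, 0, 0.148, 4], [0, 0, 0, 0, 0, 0.148, 4], [0, 0, 0, 0, 0, 0.148, 4]],
])

```text
clock: 18.9
tcp_pos: [0.4929, -0.3148, 0.124]
tcp_rot: [-3.141, 0.0, 0.06]
force: [-0.9, 0.1, -5.5]
grip_width: 0.0446
finger_force: 63.0
```

```bash
python3 - <<'E'
from h import *
c=cam('top','t3.png'); P=cloud(c); s=manip.get_state(); print(s['tcp_pos'],s['tcp_rot'],s['grip_width'])
E
python3 pads.py top
```

```text
[ 0.49298745 -0.31487012  0.12397012] [-3.14153903e+00 -3.41325843e-06  5.95850306e-02] 0.04482394113423082
[ 303  158   36   36 1112] area 5661 mean [619.9  15.7] circ ((620.8101806640625, 15.241741180419922), 52.257965087890625) rect ((620.257080078125, 15.760101318359375), (75.76123046875, 75.94267272949219), 87.03407287597656)
[278 219  35  35 931] area 4478 mean [483.   68.5] circ ((482.948486328125, 68.69869995117188), 38.45899200439453) rect ((482.6569519042969, 68.57992553710938), (74.06175231933594, 75.21516418457031), 46.68882751464844)
[319 224  34  32 834] area 4009 mean [477.8 -21.3] circ ((477.73760986328125, -21.715951919555664), 38.62925720214844) rect ((477.9551696777344, -21.12139892578125), (68.69538879394531, 73.40863037109375), 1.6016274690628052)
```

View pics/t3.png

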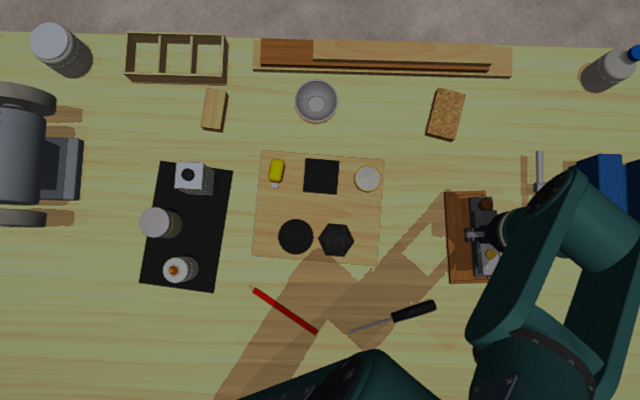

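The top view shows the containers upright on the mat at (190,176), (160,222) and (179,269). The plane is held over the tray at about (480,235) and aligned with it, so I'm lowering it.

>>> move_arm([
  [[0, 0, 3, 0, 0, 0, 4], [0, 0, 6, 0, 0, 0, 4], [0, 0, 8.5, 0, 0, 0, 4], [0, 0, 9.8, 0, 0, 0, 4], [0, 0, 9.8, 0, 0, 0, 4]],
])

```text
clock: 19.5
tcp_pos: [0.4919, -0.314, 0.0241]
tcp_rot: [-3.139, 0.003, 0.059]
force: [0.3, 0.6, -5.7]
grip_width: 0.0451
finger_force: 62.9
```

>>> move_arm([
  [[0, 0, 0.2, 0, 0, 0, 4], [0, 0, 0.4, 0, 0, 0, 4], [0, 0, 0.6, 0, 0, 0, 4], [0, 0, 0.7, 0, 0, 0, 4], [0, 0, 0.7, 0, 0, 0, 4]],
])

```text
clock: 20.0
tcp_pos: [0.4932, -0.315, 0.0191]
tcp_rot: [3.141, -0.0, 0.059]
force: [-0.5, 0.1, -5.9]
grip_width: 0.0453
finger_force: 63.0
```

>>> move_arm([
  [[0, 0, 0.1, 0, 0, 0, 4], [0, 0, 0.15, 0, 0, 0, 4], [0, 0, 0.15, 0, 0, 0, 4], [0, 0, 0.15, 0, 0, 0, 4], [0, 0, 0.15, 0, 0, 0, 4]],
])

```text
clock: 20.5
tcp_pos: [0.4932, -0.315, 0.0189]
tcp_rot: [3.141, -0.001, 0.059]
force: [-3.2, 2.3, 8.3]
grip_width: 0.0449
finger_force: 64.8
```

>>> move_arm([
  [[0, 0, 0, 0, 0, 0, 6.5], [0, 0, 0, 0, 0, 0, 6.5], [0, 0, 0, 0, 0, 0, 6.5], [0, 0, -2, 0, 0, 0, 6.5], [0, 0, -6, 0, 0, 0, 8.5]],
])

```text
clock: 21.0
tcp_pos: [0.4911, -0.3134, 0.0752]
tcp_rot: [-3.137, 0.005, 0.059]
force: [0.7, 0.1, -0.4]
grip_width: 0.0779
finger_force: 0.0
```

>>> move_arm([
  [[0, 0, -4, 0, 0, 0, 8.5], [0, 0, -8, 0, 0, 0, 8.5], [0, 0, -12, 0, 0, 0, 8.5], [0.8, -3, -13, 0, 0, 0, 8.5], [0.8, -3, -13, 0, 0, 0, 8.5]],
])

```text
clock: 21.5
tcp_pos: [0.5008, -0.2829, 0.21]
tcp_rot: [3.14, -0.004, 0.06]
force: [-0.6, -0.0, 0.3]
grip_width: 0.085
finger_force: 0.0
```

>>> move_arm([
  [[1, -4.5, 0, 0, 0, -0.14, 8.5], [2, -9, 0, 0, 0, -0.28, 8.5], [3, -13.5, 0, 0, 0, -0.42, 8.5], [4, -18, 0, 0, 0, -0.56, 8.5], [4.9, -21, 0, 0, 0, -0.7, 8.5]],
])

```text
clock: 22.0
tcp_pos: [0.5352, -0.0694, 0.2065]
tcp_rot: [-3.14, 0.0, 0.766]
force: [-0.0, -0.9, 0.8]
grip_width: 0.0849
finger_force: 0.0
```

```bash
python3 tops.py top; python3 - <<'E'
from h import *
c=cam('top','t4.png'); P=cloud(c)[180:295,430:505].reshape(-1,3)
m=(P[:,2]>.022)&(P[:,2]<.07); print(m.sum(),cv2.minAreaRect((P[m][:,:2]*1000).astype(np.float32)),P[m][:,2].max(),np.percentile(P[m][:,2],[25,50,75]))
E
```

```text
tcp [ 0.5352 -0.0694  0.2065] [-3.1398e+00  5.0000e-04  7.6580e-01] [-0.  -0.9  0.8]
0.085 0.097 89 z 0.0948 c 404.6 308.5 r 26.0 rect [402.3 298.4] [29.3 51.7] 77.1
0.097 0.109 409 z 0.1072 c 599.4 289.0 r 39.0 rect [600. 290.] [58.4 57.3] 88.5
0.097 0.109 743 z 0.104 c 500.8 356.3 r 31.8 rect [501.5 356.2] [61.7 61.6] 78.4
0.097 0.109 340 z 0.101 c 405.0 309.2 r 24.8 rect [404.9 308.8] [48.6 47.3] 2.8
0.1115 0.127 137 z 0.122 c 600.1 292.4 r 15.5 rect [600.3 289.6] [25.5 25.7] 35.5
1476 ((491.12603759765625, -320.43792724609375), (157.41566467285156, 65.21310424804688), 2.5922939777374268) 0.061776084233799766 [0.04246075 0.04510084 0.05044023]
```

>>> move_arm([
  [[3.2, -2.4, 0, 0, 0, -0.14, 8.5], [6.4, -4.8, 0, 0, 0, -0.28, 8.5], [9.6, -7.2, 0, 0, 0, -0.42, 8.5], [12.9, -9.5, 0, 0, 0, -0.56, 8.5], [16.2, -11.9, 0, 0, 0, -0.7, 8.5]],
])

```text
clock: 22.6
tcp_pos: [0.5719, 0.126, 0.2067]
tcp_rot: [-3.141, 0.001, 1.462]
force: [1.0, 0.4, 0.4]
grip_width: 0.085
finger_force: 0.0
```

>>> move_arm([
  [[4.5, 0.3, 0, 0, 0, -0.1125, 8.5], [9, 0.6, 0, 0, 0, -0.1125, 8.5], [13.5, 0.9, 0, 0, 0, -0.1125, 8.5], [16.4, 1.1, 0, 0, 0, -0.1125, 8.5], [16.4, 1.1, 0, 0, 0, -0.1125, 8.5]],
])

```text
clock: 23.1
tcp_pos: [0.6017, 0.2903, 0.2063]
tcp_rot: [3.141, -0.001, 1.573]
force: [0.7, -0.5, 0.4]
grip_width: 0.085
finger_force: 0.0
```

>>> move_arm([
  [[0, 0, 3, 0, 0, 0, 8.5], [0, 0, 3, 0, 0, 0, 8.5], [0, 0, 3, 0, 0, 0, 8.5], [0, 0, 3, 0, 0, 0, 8.5], [0, 0, 3, 0, 0, 0, 8.5]],
])

```text
clock: 23.6
tcp_pos: [0.6017, 0.2871, 0.1786]
tcp_rot: [3.14, -0.001, 1.57]
force: [1.3, -0.5, 0.4]
grip_width: 0.0851
finger_force: 0.0
```

>>> move_arm([
  [[0.1, -0.1, 3.5, 0, 0, 0, 8.5], [0.1, -0.1, 7, 0, 0, 0, 8.5], [0.1, -0.1, 10, 0, 0, 0, 8.5], [0.1, -0.1, 12.1, 0, 0, 0, 8.5], [0.1, -0.1, 12.1, 0, 0, 0, 8.5]],
])

```text
clock: 24.1
tcp_pos: [0.5979, 0.2876, 0.0539]
tcp_rot: [-3.137, 0.002, 1.571]
force: [-1.2, 0.5, -0.3]
grip_width: 0.0851
finger_force: 0.0
```

>>> move_arm([
  [[0, 0, 0, 0, 0, 0, 5], [0, 0, 0, 0, 0, 0, 5], [0, 0, 0, 0, 0, 0, 5], [0, 0, 0, 0, 0, 0, 5], [0, 0, 0, 0, 0, 0, 5]],
])

```text
clock: 24.6
tcp_pos: [0.6012, 0.2891, 0.0586]
tcp_rot: [3.138, -0.001, 1.571]
force: [-0.9, 0.1, 6.7]
grip_width: 0.0555
finger_force: 64.6
```

>>> move_arm([
  [[0, 0, -1, 0, 0, 0, 5], [0, 0, -3, 0, 0, 0, 5], [0, 0, -6, 0, 0, 0, 5], [0, 0, -9.5, 0, 0, 0, 5], [0, 0, -9.5, 0, 0, 0, 5]],
])

```text
clock: 25.1
tcp_pos: [0.6032, 0.2899, 0.1571]
tcp_rot: [3.133, -0.003, 1.571]
force: [1.8, -0.1, -3.1]
grip_width: 0.0554
finger_force: 64.8
```

>>> move_arm([
  [[-4, 0.3, 0, 0, 0, 0, 5], [-8.5, 0.6, 0, 0, 0, 0, 5], [-13, 1, 0, 0, 0, 0, 5], [-17.5, 1.3, 0, 0, 0, 0, 5], [-22, 1.6, 0, 0, 0, 0, 5]],
])

```text
clock: 25.6
tcp_pos: [0.6148, 0.0669, 0.1502]
tcp_rot: [-3.14, -0.0, 1.572]
force: [1.1, -0.3, -3.1]
grip_width: 0.0555
finger_force: 64.6
```

>>> move_arm([
  [[-4, 0.2, 0, 0, 0, 0, 5], [-5.35, 0.35, 0, 0, 0, 0, 5], [-5.35, 0.35, 3, 0, 0, 0, 5], [-5.35, 0.35, 6, 0, 0, 0, 5], [-5.35, 0.35, 7, 0, 0, 0, 5]],
])

```text
clock: 26.1
tcp_pos: [0.6162, 0.0155, 0.0777]
tcp_rot: [-3.135, -0.001, 1.571]
force: [-1.4, 0.5, -5.4]
grip_width: 0.0554
finger_force: 64.6
```

>>> move_arm([
  [[0, 0, 0.3, 0, 0, 0, 5], [0, 0, 0.6, 0, 0, 0, 5], [0, 0, 0.9, 0, 0, 0, 5], [0, 0, 0.9, 0, 0, 0, 5], [0, 0, 0.9, 0, 0, 0, 5]],
])

```text
clock: 26.6
tcp_pos: [0.6206, 0.0152, 0.0737]
tcp_rot: [3.139, 0.0, 1.572]
force: [-0.3, 0.4, 1.2]
grip_width: 0.0553
finger_force: 65.1
```

>>> move_arm([
  [[0, 0, 0.05, 0, 0, 0, 5], [0, 0, 0.05, 0, 0, 0, 8.5], [0, 0, 0.05, 0, 0, 0, 8.5], [0, 0, 0.05, 0, 0, 0, 8.5], [0, 0, -3, 0, 0, 0, 8.5]],
])

```text
clock: 27.1
tcp_pos: [0.6162, 0.0153, 0.099]
tcp_rot: [-3.134, -0.001, 1.571]
force: [0.2, 0.9, 0.0]
grip_width: 0.085
finger_force: 0.0
```

>>> move_arm([
  [[0, 0, -4, 0, 0, 0, 8.5], [0, 0, -8, 0, 0, 0, 8.5], [0, 0, -11, 0, 0, 0, 8.5], [4, -1.4, -11, 0, 0, 0, 8.5], [8.5, -3, -11, 0, 0, 0, 8.5]],
])

```text
clock: 27.6
tcp_pos: [0.5909, 0.0997, 0.214]
tcp_rot: [3.138, -0.0, 1.568]
force: [0.2, 0.8, -1.4]
grip_width: 0.0847
finger_force: 0.0
```

>>> move_arm([
  [[4.5, -1.6, 0, 0, 0, 0, 8.5], [9, -3.2, 0, 0, 0, 0, 8.5], [13.5, -4.8, 0, 0, 0, 0, 8.5], [18, -6.4, 0, 0, 0, 0, 8.5], [22.5, -7.9, 0, 0, 0, 0, 8.5]],
])

```text
clock: 28.1
tcp_pos: [0.5093, 0.3267, 0.2124]
tcp_rot: [3.141, -0.0, 1.571]
force: [0.5, -0.3, 0.3]
grip_width: 0.0853
finger_force: 0.0
```

>>> move_arm([
  [[3.1, -1.05, 0, 0, 0, 0, 8.5], [3.1, -1.05, 0, 0, 0, 0, 8.5], [3.1, -1.05, 0, 0, 0, 0, 8.5], [3.1, -1.05, 0, 0, 0, 0, 8.5], [3.1, -1.05, 0, 0, 0, 0, 8.5]],
])

```text
clock: 28.6
tcp_pos: [0.5003, 0.3548, 0.2123]
tcp_rot: [-3.141, 0.0, 1.57]
force: [-0.3, -0.4, -0.5]
grip_width: 0.0851
finger_force: 0.0
```

```bash
python3 tops.py top
```

```text
tcp [0.5003 0.3548 0.2123] [-3.1415e+00  3.0000e-04  1.5697e+00] [-0.3 -0.4 -0.5]
0.085 0.097 66 z 0.0942 c 406.7 301.3 r 23.6 rect [409.3 293.2] [47.2 17.1] 17.9
0.097 0.109 745 z 0.1041 c 501.7 356.6 r 31.7 rect [500.8 356. ] [61.2 61.6] 47.4
0.097 0.109 334 z 0.1011 c 404.8 309.3 r 25.0 rect [405.6 308.6] [47.4 46.4] 53.1
0.1115 0.127 631 z 0.1233 c 620.5 15.7 r 39.1 rect [620.   15.7] [56.6 57.4] 88.5
0.132 0.145 128 z 0.1371 c 619.6 16.1 r 13.0 rect [619.7  16.3] [25.4 22.9] 58.2
```

>>> move_arm([
  [[0.1, 0.1, 4, 0, 0, 0, 8.5], [0.1, 0.1, 8, 0, 0, 0, 8.5], [0.1, 0.1, 12, 0, 0, 0, 8.5], [0.1, 0.1, 15.9, 0, 0, 0, 8.5], [0.1, 0.1, 15.9, 0, 0, 0, 8.5]],
])

```text
clock: 29.15
tcp_pos: [0.4973, 0.3539, 0.0485]
tcp_rot: [-3.133, 0.005, 1.57]
force: [-1.1, -0.9, 0.4]
grip_width: 0.0848
finger_force: 0.0
```

>>> move_arm([
  [[0, 0, 0, 0, 0, 0, 5.5], [0, 0, 0, 0, 0, 0, 5.5], [0, 0, 0, 0, 0, 0, 5.5], [0, 0, 0, 0, 0, 0, 5.5], [0, 0, 0, 0, 0, 0, 5.5]],
])

```text
clock: 29.65
tcp_pos: [0.5023, 0.3577, 0.0555]
tcp_rot: [3.138, -0.002, 1.571]
force: [-0.6, -0.2, 7.8]
grip_width: 0.061
finger_force: 65.6
```

>>> move_arm([
  [[0, 0, -1, 0, 0, 0, 5.5], [0, 0, -3, 0, 0, 0, 5.5], [0, 0, -6, 0, 0, 0, 5.5], [0, 0, -9.5, 0, 0, 0, 5.5], [0, 0, -9.5, 0, 0, 0, 5.5]],
])

```text
clock: 30.15
tcp_pos: [0.5038, 0.3589, 0.154]
tcp_rot: [3.133, -0.005, 1.572]
force: [1.9, 2.0, -3.0]
grip_width: 0.0612
finger_force: 65.7
```

>>> move_arm([
  [[-4, -0.3, 0, 0, 0, 0, 5.5], [-8.5, -0.6, 0, 0, 0, 0, 5.5], [-13, -0.8, 0, 0, 0, 0, 5.5], [-17.5, -1.1, 0, 0, 0, 0, 5.5], [-22, -1.4, 0, 0, 0, 0, 5.5]],
])

```text
clock: 30.65
tcp_pos: [0.4858, 0.1354, 0.148]
tcp_rot: [-3.141, 0.0, 1.572]
force: [0.5, -0.3, -2.6]
grip_width: 0.0609
finger_force: 65.8
```

>>> move_arm([
  [[-4.5, -0.3, 0, 0, 0, 0, 5.5], [-6.8, -0.4, 0, 0, 0, 0, 5.5], [-6.8, -0.4, 3, 0, 0, 0, 5.5], [-6.8, -0.4, 6, 0, 0, 0, 5.5], [-6.8, -0.4, 7, 0, 0, 0, 5.5]],
])

```text
clock: 31.15
tcp_pos: [0.4803, 0.0687, 0.076]
tcp_rot: [-3.137, -0.0, 1.57]
force: [-1.1, 0.0, -2.8]
grip_width: 0.061
finger_force: 66.2
```

>>> move_arm([
  [[0, 0, 0.3, 0, 0, 0, 5.5], [0, 0, 0.6, 0, 0, 0, 5.5], [0, 0, 0.95, 0, 0, 0, 5.5], [0, 0, 0.95, 0, 0, 0, 5.5], [0, 0, 0.95, 0, 0, 0, 5.5]],
])

```text
clock: 31.65
tcp_pos: [0.4839, 0.0692, 0.0706]
tcp_rot: [3.139, 0.0, 1.572]
force: [-2.0, -0.3, 6.8]
grip_width: 0.061
finger_force: 66.9
```

>>> move_arm([
  [[0, 0, 0, 0, 0, 0, 8.5], [0, 0, 0, 0, 0, 0, 8.5], [0, 0, 0, 0, 0, 0, 8.5], [0, 0, -2, 0, 0, 0, 8.5], [0, 0, -5, 0, 0, 0, 8.5]],
])

```text
clock: 32.15
tcp_pos: [0.4815, 0.069, 0.1181]
tcp_rot: [-3.138, -0.0, 1.571]
force: [0.9, 0.0, -0.4]
grip_width: 0.0851
finger_force: 0.0
```

>>> move_arm([
  [[0, 0, -4, 0, 0, 0, 8.5], [0, 0, -8, 0, 0, 0, 8.5], [3, -1, -9, 0, 0, 0, 8.5], [7, -2.3, -9, 0, 0, 0, 8.5], [11, -3.6, -9, 0, 0, 0, 8.5]],
])

```text
clock: 32.65
tcp_pos: [0.4472, 0.18, 0.2098]
tcp_rot: [3.139, -0.001, 1.57]
force: [0.7, -0.0, -0.7]
grip_width: 0.0854
finger_force: 0.0
```

>>> move_arm([
  [[4, -1.4, 0, 0, 0, 0, 8.5], [8, -2.7, 0, 0, 0, 0, 8.5], [13, -4.3, 0, 0, 0, 0, 8.5], [13, -4.3, 0, 0, 0, 0, 8.5], [13, -4.3, 0, 0, 0, 0, 8.5]],
])

```text
clock: 33.15
tcp_pos: [0.4033, 0.3099, 0.2088]
tcp_rot: [3.142, 0.0, 1.575]
force: [-0.2, -0.6, -0.5]
grip_width: 0.0847
finger_force: 0.0
```

```bash
python3 tops.py top
```

```text
tcp [0.4033 0.3099 0.2088] [3.1416e+00 3.0000e-04 1.5746e+00] [-0.2 -0.6 -0.5]
0.085 0.097 90 z 0.0947 c 405.9 308.1 r 25.4 rect [411.2 298.7] [50.7 26.4] 28.9
0.097 0.109 328 z 0.1013 c 405.3 309.4 r 24.8 rect [404.9 309.3] [44.6 47.2] 1.3
0.1115 0.127 629 z 0.1231 c 620.6 15.8 r 39.4 rect [620.1  15.8] [56.6 57.5] 88.4
0.1115 0.127 753 z 0.119 c 483.5 68.6 r 31.4 rect [483.3  68.8] [61.5 61.3] 28.3
0.132 0.145 129 z 0.1375 c 620.0 15.9 r 13.0 rect [619.7  16.3] [25.6 23.3] 54.1
```

>>> move_arm([
  [[0, 0.1, 4, 0, 0, 0, 8.5], [0, 0.1, 8, 0, 0, 0, 8.5], [0, 0.1, 12, 0, 0, 0, 8.5], [0, 0.1, 15.1, 0, 0, 0, 8.5], [0, 0.1, 15.1, 0, 0, 0, 8.5]],
])

```text
clock: 33.7
tcp_pos: [0.4026, 0.3056, 0.0545]
tcp_rot: [-3.135, 0.004, 1.569]
force: [-0.6, -0.8, 0.3]
grip_width: 0.0852
finger_force: 0.0
```

>>> move_arm([
  [[0, 0, 0, 0, 0, 0, 4.5], [0, 0, 0, 0, 0, 0, 4.5], [0, 0, 0, 0, 0, 0, 4.5], [0, 0, 0, 0, 0, 0, 4.5], [0, 0, 0, 0, 0, 0, 4.5]],
])

```text
clock: 34.2
tcp_pos: [0.4063, 0.3095, 0.06]
tcp_rot: [3.138, -0.002, 1.572]
force: [-0.3, -1.5, 7.3]
grip_width: 0.0509
finger_force: 62.2
```

>>> move_arm([
  [[0, 0, -1, 0, 0, 0, 4.5], [0, 0, -3, 0, 0, 0, 4.5], [0, 0, -6, 0, 0, 0, 4.5], [0, 0, -9.5, 0, 0, 0, 4.5], [0, 0, -9.5, 0, 0, 0, 4.5]],
])

```text
clock: 34.7
tcp_pos: [0.4079, 0.3109, 0.1582]
tcp_rot: [3.133, -0.005, 1.571]
force: [0.0, -0.1, -1.2]
grip_width: 0.0503
finger_force: 63.1
```

>>> move_arm([
  [[0, 0, -3, 0, 0, 0, 4.5], [0, 0, -6, 0, 0, 0, 4.5], [-3, 0.6, -6, 0, 0, 0, 4.5], [-7, 1.5, -6, 0, 0, 0, 4.5], [-11, 2.4, -6, 0, 0, 0, 4.5]],
])

```text
clock: 35.2
tcp_pos: [0.4285, 0.1981, 0.2131]
tcp_rot: [3.141, -0.0, 1.573]
force: [-0.2, 0.0, -2.3]
grip_width: 0.0509
finger_force: 63.6
```

>>> move_arm([
  [[-4.5, 1, 0, 0, 0, 0, 4.5], [-9, 2, 0, 0, 0, 0, 4.5], [-13.5, 3, 0, 0, 0, 0, 4.5], [-18, 4, 0, 0, 0, 0, 4.5], [-22, 4.85, 0, 0, 0, 0, 4.5]],
])

```text
clock: 35.7
tcp_pos: [0.4772, -0.0231, 0.2129]
tcp_rot: [3.141, 0.0, 1.571]
force: [0.4, 0.2, -3.0]
grip_width: 0.0505
finger_force: 63.7
```

>>> move_arm([
  [[0, 0, 0, 0, 0, 0, 4.5], [0, 0, 4, 0, 0, 0, 4.5], [0, 0, 8, 0, 0, 0, 4.5], [0, 0, 11.5, 0, 0, 0, 4.5], [0, 0, 13, 0, 0, 0, 4.5]],
])

```text
clock: 36.2
tcp_pos: [0.4745, -0.0198, 0.08]
tcp_rot: [-3.136, -0.001, 1.571]
force: [-0.8, 0.6, -1.5]
grip_width: 0.0508
finger_force: 63.6
```

>>> move_arm([
  [[0, 0, 0.3, 0, 0, 0, 4.5], [0, 0, 0.6, 0, 0, 0, 4.5], [0, 0, 0.95, 0, 0, 0, 4.5], [0, 0, 0.95, 0, 0, 0, 4.5], [0, 0, 0.95, 0, 0, 0, 4.5]],
])

```text
clock: 36.7
tcp_pos: [0.4782, -0.0209, 0.0751]
tcp_rot: [3.139, 0.0, 1.571]
force: [-3.7, 0.8, 6.4]
grip_width: 0.0507
finger_force: 64.3
```

Contact at the expected height. I'm releasing the bottle, retreating and checking.

>>> move_arm([
  [[0, 0, 0, 0, 0, 0, 8.5], [0, 0, 0, 0, 0, 0, 8.5], [0, 0, 0, 0, 0, 0, 8.5], [0, 0, -2, 0, 0, 0, 8.5], [0, 0, -5, 0, 0, 0, 8.5]],
])

```text
clock: 37.2
tcp_pos: [0.4761, -0.0208, 0.1226]
tcp_rot: [-3.138, -0.001, 1.571]
force: [1.3, 0.5, 0.1]
grip_width: 0.0848
finger_force: 0.0
```

>>> move_arm([
  [[0, 0, -4, 0, 0, 0, 8.5], [0, 0, -8, 0, 0, 0, 8.5], [0, 0, -11, 0, 0, 0, 8.5], [4, -1.5, -11, 0, 0, 0, 8.5], [8, -3, -11, 0, 0, 0, 8.5]],
])

```text
clock: 37.7
tcp_pos: [0.4486, 0.0592, 0.2349]
tcp_rot: [3.138, -0.0, 1.568]
force: [0.8, 0.5, -0.0]
grip_width: 0.0848
finger_force: 0.0
```

>>> move_arm([
  [[4.5, -0.5, 0, 0, 0, 0, 8.5], [9, -1, 0, 0, 0, 0, 8.5], [13, -1.5, 0, 0, 0, 0, 8.5], [17, -1.5, 0, 0, 0, 0, 8.5], [20, -1.5, 0, 0, 0, 0, 8.5]],
])

```text
clock: 38.2
tcp_pos: [0.432, 0.2614, 0.2335]
tcp_rot: [3.141, -0.001, 1.572]
force: [0.9, -0.1, 0.2]
grip_width: 0.085
finger_force: 0.0
```

```bash
python3 tops.py top t5.png; python3 - <<'E'
from h import *
c=cam('top'); P=cloud(c)
Q=P[215:262,315:362].reshape(-1,3); m=(Q[:,2]>.1)&(Q[:,2]<.1135); print('glue',cv2.minEnclosingCircle((Q[m][:,:2]*1000).astype(np.float32)))
Q=P[180:295,430:505].reshape(-1,3); m=(Q[:,2]>.038)&(Q[:,2]<.07); print('plane',cv2.minAreaRect((Q[m][:,:2]*1000).astype(np.float32)),np.median(Q[m][:,2]))
E
```

```text
tcp [0.432  0.2614 0.2335] [ 3.1410e+00 -8.0000e-04  1.5725e+00] [ 0.9 -0.1  0.2]
0.1115 0.127 630 z 0.1231 c 620.4 15.7 r 39.1 rect [620.2  15.7] [56.7 57.2] 89.1
0.1115 0.127 754 z 0.1191 c 483.5 68.7 r 31.3 rect [483.7  68.7] [61.6 61.1] 65.2
0.1115 0.127 376 z 0.116 c 476.4 -20.3 r 25.1 rect [476.5 -20.2] [47.7 47.8] 57.8
0.132 0.145 129 z 0.1373 c 619.7 16.0 r 12.8 rect [619.4  15.7] [24.7 24.2] 1.9
glue ((476.8330078125, -20.371559143066406), 25.875150680541992)
plane ((490.1304016113281, -311.97021484375), (148.95855712890625, 46.91741180419922), 2.297550916671753) 0.046120720590473785
```

View pics/t5.png

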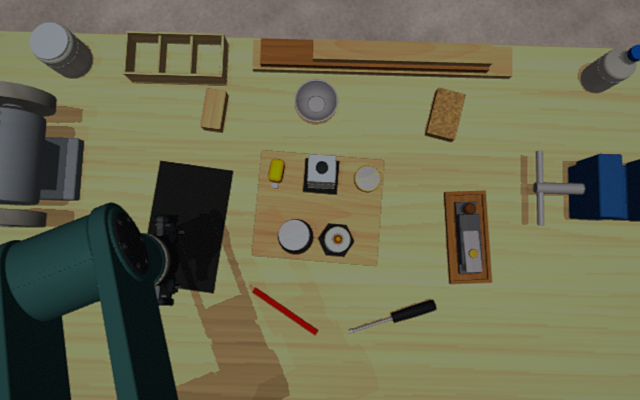

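The picture shows the tin (322,172), jar (295,236) and bottle (337,240) centred on their pads, within about 2 mm by measurement. The plane lies along the tray at (469,237) and the arm is clear.

```bash
python3 -c "
from station import manip
print(manip.job_done())"
```

```text
the job is handed in; nothing more can be done
None
```

I handed the job in: by my last camera check the tin, jar and bottle stand on their pads within about 2 mm of centre and the plane lies flat along the tray, at about 38 s of the 133 s allowed; no verdict was returned.

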